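Probe the levelling plate for its high land and bleed that corner

TASK

Take the sprung touch probe from its fork stand and touch its tip lightly, upright, for a moment on each of the four round lands of the levelling plate, going clockwise from above: near left, far left, far right, near right (near and left as the robot sees it). One land stands clearly higher than the others; hang the probe back in its fork and let go of it, then bleed the air foot under the high land with the valve levers: the near (red) lever serves the two near corners, the far (blue) lever the two far corners, and a lever is pushed to the side, left or right, on which the high land lies. Push it nearly all the way over, hold it there for a good second, let it come back to the centre, do not push any lever a wrong way, and leave the bar, the brown block and the spool where they are.

Things in the scene. Friction and masses are not known exactly. Their poses are not given: they have to be found in the camera images.
- plate: grey levelling plate, 180 x 180 mm, fixed to the bench; its face is 38 mm above the bench. Origin on the bench under its middle, x away from the robot, y left, z up. The four stations lie 62 mm from its middle in x and in y
- near_left (a point): the near left station of the plate: centre of the land there, at the height of the plate's face (38 mm above the bench)
- far_left (a point): the far left station of the plate: centre of the land there, at the height of the plate's face (38 mm above the bench)
- far_right (a point): the far right station of the plate: centre of the land there, at the height of the plate's face (38 mm above the bench)
- near_right (a point): the near right station of the plate: centre of the land there, at the height of the plate's face (38 mm above the bench)
- land_a: round bright steel land on the plate, 44 mm diameter, about 8 to 13 mm thick; origin at the centre of its underside, on the plate's face. The four lands change places among the plate's four stations from start to start. One of the four stands 4 to 4.5 mm higher than the other three, which agree within 0.5 mm; their origins do not show it
- land_b: round bright steel land on the plate, 44 mm diameter, about 8 to 13 mm thick; origin at the centre of its underside, on the plate's face. The four lands change places among the plate's four stations from start to start. One of the four stands 4 to 4.5 mm higher than the other three, which agree within 0.5 mm; their origins do not show it
- land_c: round bright steel land on the plate, 44 mm diameter, about 8 to 13 mm thick; origin at the centre of its underside, on the plate's face. The four lands change places among the plate's four stations from start to start. One of the four stands 4 to 4.5 mm higher than the other three, which agree within 0.5 mm; their origins do not show it
- land_d: round bright steel land on the plate, 44 mm diameter, about 8 to 13 mm thick; origin at the centre of its underside, on the plate's face. The four lands change places among the plate's four stations from start to start. One of the four stands 4 to 4.5 mm higher than the other three, which agree within 0.5 mm; their origins do not show it
- stand: blue fork stand, fixed to the bench, 86 mm wide; origin on the bench under the seat. Two level prongs run along its x, their tops 100 mm above the bench, 38 mm apart, open towards -x (the robot); the column is behind, 50 to 66 mm from the seat in +x. Nothing stands higher than the prongs
- stand_seat (a point): middle of the fork's slot, at the height of the prongs' tops, where the underside of the probe's collar rests
- probe_grip (a point): touch probe, loose, about 0.2 kg, hangs upright in the fork: this point is on its axis at mid-height of the black round grip (28 mm diameter, from 34 mm below to 34 mm above this point). z points up along the probe. The collar (56 mm diameter, 6 mm thick plus a 2 mm bevel) is just below the grip, its underside 42 mm below this point; below it is a body of 26 mm diameter. With the plunger out the tip is 122 mm below this point
- probe_collar (a point): centre of the underside of the probe's collar
- probe_tip (a point): lowest point of the probe's red ball tip (12 mm diameter), which moves up with the plunger
- plunger (a joint): how far the probe's tip is pressed in, m: 0 = out, 0.015 = bottomed; a spring of 400 N/m with 0.4 N preload pushes it out (6.4 N at the bottom)
- valve: grey valve block on the bench, 190 (x) x 60 (y) x 40 mm, fixed, origin on the bench under its middle, x away from the robot, y left; two upright levers 100 mm apart along x
- lever_near (a joint): angle of the near valve lever, the one with the red ball knob. 0 = upright (centred by a spring, about 0.7 N m per rad), positive = leaning to the left (the valve's +y), stops at +-0.5 rad. Hinged about the valve's x axis 85 mm below the knob's centre. Serves the two near stations
- lever_far (a joint): angle of the far valve lever, the one with the blue ball knob. 0 = upright (centred by a spring, about 0.7 N m per rad), positive = leaning to the left (the valve's +y), stops at +-0.5 rad. Hinged about the valve's x axis 85 mm below the knob's centre. Serves the two far stations
- lever_near_knob (a point): centre of the near lever's red ball knob, 30 mm diameter, 129 mm above the bench when upright
- lever_far_knob (a point): centre of the far lever's blue ball knob, 30 mm diameter, 129 mm above the bench when upright
- square_bar_mid (a point): centre of a dark square steel bar, 100 x 16 x 16 mm, lying on the bench; a bystander
- stone_mid (a point): centre of a brown rounded block, 62 x 34 x 20 mm, lying on the bench; a bystander
- spool_mid (a point): centre of a blue spool of wire, 50 mm diameter, 36 mm high, standing on the bench; a bystander
- probe: the same touch probe; origin on its axis at the tip of the unpressed plunger, z up along the probe
Things that resemble listed ones, but are neither listed nor needed, are in the scene too. Leave any green look-alike of the probe alone.

How it is judged:
On the way, in this order (a step that is already met when the one before it is completed fails the run):
1. the upright probe's tip touches the land at the near left station ((contact force between probe and land_a above 0.3 N or contact force between probe and land_b above 0.3 N or contact force between probe and land_c above 0.3 N or contact force between probe and land_d above 0.3 N) and horizontal distance between probe_tip and near_left below 0.02 m and angle between probe_grip's own z axis and vertical below 0.2 rad), for 0.1 s.
2. the upright probe's tip touches the land at the far left station ((contact force between probe and land_a above 0.3 N or contact force between probe and land_b above 0.3 N or contact force between probe and land_c above 0.3 N or contact force between probe and land_d above 0.3 N) and horizontal distance between probe_tip and far_left below 0.02 m and angle between probe_grip's own z axis and vertical below 0.2 rad), for 0.1 s.
3. the upright probe's tip touches the land at the far right station ((contact force between probe and land_a above 0.3 N or contact force between probe and land_b above 0.3 N or contact force between probe and land_c above 0.3 N or contact force between probe and land_d above 0.3 N) and horizontal distance between probe_tip and far_right below 0.02 m and angle between probe_grip's own z axis and vertical below 0.2 rad), for 0.1 s.
4. the upright probe's tip touches the land at the near right station ((contact force between probe and land_a above 0.3 N or contact force between probe and land_b above 0.3 N or contact force between probe and land_c above 0.3 N or contact force between probe and land_d above 0.3 N) and horizontal distance between probe_tip and near_right below 0.02 m and angle between probe_grip's own z axis and vertical below 0.2 rad), for 0.1 s.
5. the probe hangs in its fork again, released (horizontal distance between probe_collar and stand_seat below 0.02 m and z of probe_collar in the frame of stand_seat between -0.004 and 0.004 m and angle between probe_grip's own z axis and vertical below 0.1 rad and contact force between the fingers and probe below 0.1 N), for 0.2 s.
6. the lever that serves the high land is pushed at least 0.33 rad to the high land's side and held there for 0.8 s (((x of land_b in the frame of plate below 0 m and y of land_b in the frame of plate above 0 m and value of joint lever_near above 0.33 rad) or (x of land_b in the frame of plate below 0 m and y of land_b in the frame of plate below 0 m and value of joint lever_near below -0.33 rad) or (x of land_b in the frame of plate above 0 m and y of land_b in the frame of plate above 0 m and value of joint lever_far above 0.33 rad) or (x of land_b in the frame of plate above 0 m and y of land_b in the frame of plate below 0 m and value of joint lever_far below -0.33 rad))), for 0.8 s.
7. both levers are back at the centre (value of joint lever_near between -0.06 and 0.06 rad and value of joint lever_far between -0.06 and 0.06 rad), for 0.2 s.
At the end, for the whole second after the job is handed in: the probe hangs upright (within 0.1 rad) and at rest in its fork, collar within 20 mm of the seat and on the prongs within 4 mm, not held; both levers within 0.06 rad of the centre; the bar, the brown block and the spool within 20 mm of where they started (all of step 5 and all of step 7 and linear speed of probe below 0.02 m/s and distance of each of square_bar_mid, stone_mid, spool_mid from where it was at the start of the episode below 0.02 m); the robot touches nothing.
It fails at once if a lever is pushed more than 0.2 rad a wrong way: the lever that does not serve the high land, or either lever to the side away from it ((x of land_b in the frame of plate below 0 m and (value of joint lever_far above 0.2 rad or value of joint lever_far below -0.2 rad)) or (x of land_b in the frame of plate above 0 m and (value of joint lever_near above 0.2 rad or value of joint lever_near below -0.2 rad)) or (y of land_b in the frame of plate above 0 m and value of joint any of lever_near, lever_far below -0.2 rad) or (y of land_b in the frame of plate below 0 m and value of joint any of lever_near, lever_far above 0.2 rad)).
It fails at once if the probe is pressed on a land or the plate with more than 15 N (contact force between probe and land_a above 15 N or contact force between probe and land_b above 15 N or contact force between probe and land_c above 15 N or contact force between probe and land_d above 15 N or contact force between probe and plate above 15 N).
It fails at once if a bystander (bar, brown block, spool) is moved by more than 20 mm (distance of any of square_bar_mid, stone_mid, spool_mid from where it was at the start of the episode above 0.02 m).
It also fails if it takes over 72 s, if anything falls off the work surface, if the arm or the gripper's body presses on something with over 40 N, if the wrist force passes 120 N, or if a joint passes its speed limit or range.

ROBOT

A 6-joint arm with a two-finger parallel gripper is mounted at the origin on a cart in front of the work surface, level with it; the furniture and walls round the work are solid. World frame = base frame: x ahead of the robot, y to its left, z up, the work surface at z = 0. Lengths are in m, angles in rad, forces in N, time in s.
With the tool pointing down it reaches from about 0.35 to 0.775 m from the base axis. Payload 7.3 kg.
Tool frame: the origin (TCP) lies on the centre line of the jaws, within the pads' length; the fingertips stand 11 mm ahead of it and the grasp point (between the pads) lies 8 mm behind it; z points along the fingers, y is the direction in which the jaws open and shut (so a half turn about z gives the same grasp; the last joint's range is limited). The gripper opens to 92 mm and grips with 3 to 60 N. Pads are 19 mm wide; open, the fingers measure 130 mm over their backs; the gripper's body (75 mm by 190 mm) begins 47 mm behind the grasp point.
Start: joints at [1.058, 0.342, 1.524, -0, 1.275, -0.146], TCP at [0.188, 0.49, 0.238] pointing down, gripper open.
Joint ranges: [-2.53, 2.53], [-0.77, 2.02], [0.04, 2.7], [-1, 4.14], [0.28, 2.66], [-3.11, 3.11]. Speed limits (rad/s): [2.57, 2.57, 3.14, 3.14, 3.14, 3.14].

INTERFACE

Orientations are given as [roll, pitch, yaw] about the fixed x, y, z axes, in that order (R = Rz(yaw) Ry(pitch) Rx(roll)).
In Python, from cell import robot gives the robot as it stands.
- The arm moves only by the tool jog_arm, never from a script. Its argument "deltas" is one flat list of numbers, 6 for each row, row after row: the shift along the world's x, y, z in units of 0.1 m (1.0 is 0.1 m), then the turn, a rotation vector about the world's x, y, z in units of 90 degrees (1.0 is 90 degrees). A call has 1 to 5 rows; each row is the pose to reach, as a shift and turn from the pose commanded when the call began; what a row does not reach only later rows make up. A row lasts 1/12 s, in which the tool goes at most 41.7 mm and 7.16 degrees, less where a joint would pass 70% of its speed; a pose out of reach is approached as far as the arm can. A call with a number of a shift or a turn outside -1 to 1 is refused whole. A call with a gripper value outside its range is refused whole. "claw" is the opening, from 0 (shut) to 1 (fully open), set as the call begins (left out, the last holds). The fingers move at their own pace and stop on an object; "newtons" is the grip in N (left out, the last holds). Time passes only in rows, so rows that repeat a pose let the fingers close. It gives the time, the measured TCP pose, the force and the opening at its end, in the units of the state.
- robot.observe(): the state, without advancing time (a new reading comes with each control period).
- robot.read_camera(name): name is "scene" or "top" or "wrist"; returns the picture (480x640x3 uint8, red, green, blue); there is no depth.
- robot.camera_params(name): a dict with "fx", "fy", "cx", "cy" (pixels), "R" (3x3) and "t" (3): a world point X has camera coordinates R X + t. Camera axes: x right, y down, z forward; pixel columns grow to the right and rows downward; lengths in m; the calibration is good to about 2 mm. A picture is of the moment at which its call begins: read the wrist's pose just before it. camera_params takes no time and is no camera call; for the wrist camera it gives the pose at the moment of the call.
- robot.hand_in(): hands the job in, once; it reports no verdict.
The state is a dict: "time": time; "qpos": joint angles; "qvel": joint speeds; "joint_efforts": joint torques, N m; "tool_pos": TCP position; "tool_rot": TCP orientation; "contact_force": force on the tool from outside, world axes, zero at the start; "torque": the same for the moment, N m; "opening": finger opening in m.
Only numpy, scipy, OpenCV 4.12 (cv2) and the standard library are available. Lean on these libraries where they do the work, as an engineer would, in place of code of your own. Each camera call takes 0.05 s, during which the arm holds its last target. There are 200 camera calls.

## Working session

There is one attempt and no reset: what is moved stays moved. The work goes in short steps, Python scripts to look and compute and a tool call to move; the robot and the scene stay as the last step left them, time stands still between calls to the robot, and variables do not carry over. Pictures are saved under pics/ and viewed, about 8 in all and at most 12, crops included, and the job is handed in when it is done.

Besides the shell and the picture viewer there is one more tool, called after "Call:" by a JSON object that holds its "method" and its "body", one argument or row to a line. jog_arm: Moves the arm, as the interface text tells. Its arguments: {"type":"object","properties":{"deltas":{"type":"array","items":{"type":"number"}},"claw":{"type":"number"},"newtons":{"type":"number"}},"required":["deltas"]}

```bash
mkdir -p pics; ls; python3 - <<'E'
from cell import robot
import cv2
for n in("scene","top"):
    im=robot.read_camera(n); cv2.imwrite(f"pics/{n}0.png",im[:,:,::-1])
    p=robot.camera_params(n); print(n,p["fx"],p["cx"],p["cy"],(-p["R"].T@p["t"]).round(3),p["R"].round(3).tolist())
print(robot.observe())
E
```

```text
pics
scene 433.5752763731598 326.1283288306896 240.5752085354201 [ 0.229 -0.537  0.907] [[0.907, -0.421, 0.012], [-0.326, -0.721, -0.612], [0.266, 0.551, -0.791]]
top 467.9733586605415 316.651408362923 241.3344653383473 [0.418 0.046 1.196] [[-0.019, -1.0, 0.005], [-0.997, 0.019, -0.074], [0.073, -0.007, -0.997]]
{'time': 0.1, 'qpos': array([ 1.05798687e+00,  3.42636126e-01,  1.52491595e+00, -3.66620907e-06,
        1.27542306e+00, -1.46037235e-01]), 'qvel': array([-2.68850165e-04, -2.17703897e-03, -3.21430685e-03,  4.85965708e-04,
       -4.31839925e-05,  5.32696814e-06]), 'joint_efforts': array([ 2.41531525e-03, -4.32003021e+01, -2.44695032e+01,  7.19073555e-02,
        5.25813724e-02, -6.04296270e-05]), 'tool_pos': array([0.1880905 , 0.48977153, 0.23712518]), 'tool_rot': array([-3.14022438e+00, -1.97708337e-04,  2.77482137e+00]), 'contact_force': array([-0.50241218, -0.98977978, -0.93549499]), 'torque': array([ 0.04414749,  0.00120118, -0.02648462]), 'opening': 0.09177804904340857}
```

View pics/top0.png

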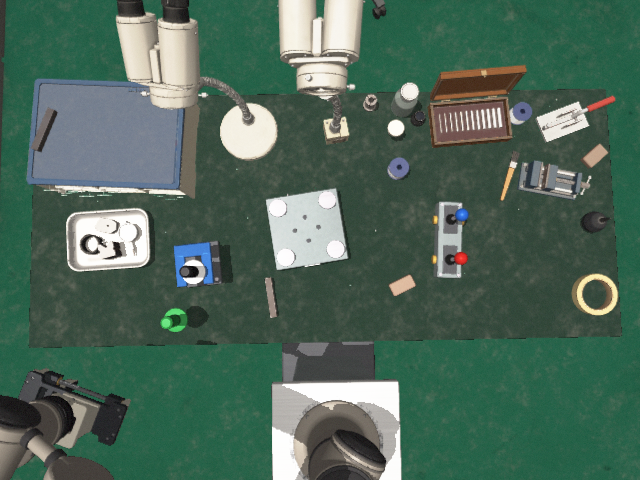

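View pics/scene0.png

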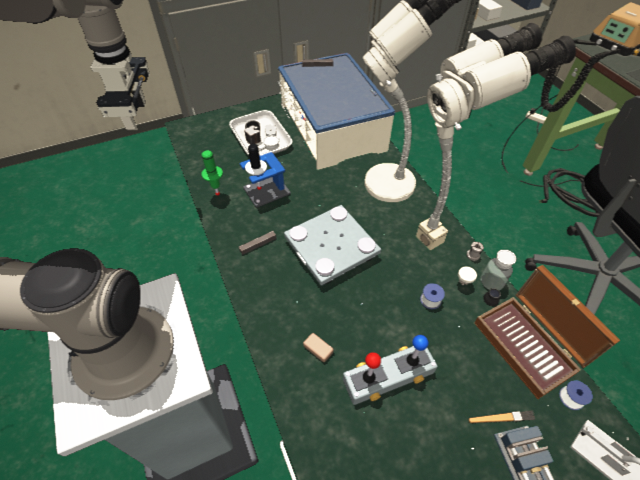

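Candidates for the probe: the black grip with a white collar in the blue fork (top 190,271; scene 255,160), the green look-alike (top 175,320; scene 210,170), and the dark parts in the tray (top 93,243; scene 252,132). I choose the one in the blue fork. Next I measure it and check it in a crop.

```bash
cat > h.py <<'E'
import numpy as np, cv2
from cell import robot
def ray(p,u,v):
    d=p["R"].T@np.array([(u-p["cx"])/p["fx"],(v-p["cy"])/p["fy"],1]); return -p["R"].T@p["t"],d/np.linalg.norm(d)
def onz(p,u,v,z):
    c,d=ray(p,u,v); return c+d*(z-c[2])/d[2]
def tri(p,a,q,b):
    A=np.zeros((3,3));y=np.zeros(3)
    rs=[ray(p,*a),ray(q,*b)]
    for c,d in rs:
        M=np.eye(3)-np.outer(d,d);A+=M;y+=M@c
    X=np.linalg.solve(A,y); return X,[np.linalg.norm((np.eye(3)-np.outer(d,d))@(X-c)) for c,d in rs]
def proj(p,X):
    c=p["R"]@np.asarray(X)+p["t"]; return np.array([p["fx"]*c[0]/c[2]+p["cx"],p["fy"]*c[1]/c[2]+p["cy"]])
def blobs(mask,amin=20):
    n,l,s,c=cv2.connectedComponentsWithStats(mask.astype(np.uint8)); return [(s[i][4],s[i][:4].tolist(),c[i].round(1).tolist()) for i in range(1,n) if s[i][4]>=amin]
E
python3 - <<'E'
from h import *
for n in("top","scene"):
    im=cv2.imread(f"pics/{n}0.png"); p=robot.camera_params(n)
    h=cv2.cvtColor(im,cv2.COLOR_BGR2HSV); H,S,V=h[...,0],h[...,1],h[...,2]
    red=((H<6)|(H>174))&(S>180)&(V>120); blue=(H>105)&(H<120)&(S>190)&(V>90)
    wh=(S<40)&(V>215)
    for nm,m in(("red",red),("blue",blue),("white",wh)):
        for b in blobs(m,25): print(n,nm,b)
t=cv2.resize(cv2.imread("pics/top0.png")[230:350,150:350],None,fx=4,fy=4,interpolation=cv2.INTER_CUBIC)[:, :400*2]
s=cv2.resize(cv2.imread("pics/scene0.png")[120:220,195:305],None,fx=4,fy=4,interpolation=cv2.INTER_CUBIC)
o=np.zeros((480,800,3),np.uint8);o[:480,:400]=t[:480,:400];o[:400,400:]=s[:400,:400];cv2.imwrite("pics/crop1.png",o)
E
```

```text
top red (np.int32(126), [455, 252, 13, 13], [460.6, 257.9])
top blue (np.int32(97), [456, 209, 12, 11], [461.6, 214.2])
top white (np.int32(1442), [281, 0, 29, 54], [295.4, 25.3])
top white (np.int32(1425), [325, 0, 33, 50], [340.7, 24.1])
top white (np.int32(103), [117, 17, 22, 6], [127.7, 19.7])
top white (np.int32(284), [312, 18, 10, 36], [316.5, 35.8])
top white (np.int32(115), [158, 20, 27, 9], [170.3, 25.0])
top white (np.int32(1175), [118, 24, 32, 55], [133.5, 50.9])
top white (np.int32(1762), [140, 28, 44, 80], [169.3, 69.2])
top white (np.int32(198), [150, 50, 10, 33], [154.1, 65.6])
top white (np.int32(46), [327, 50, 25, 3], [338.4, 50.7])
top white (np.int32(220), [290, 57, 58, 6], [318.9, 59.2])
top white (np.int32(776), [298, 64, 43, 23], [319.5, 75.0])
top white (np.int32(217), [401, 83, 17, 17], [409.4, 91.0])
top white (np.int32(957), [537, 102, 52, 40], [561.3, 121.9])
top white (np.int32(2194), [220, 104, 57, 55], [248.0, 132.1])
top white (np.int32(43), [487, 109, 4, 19], [488.3, 118.3])
top white (np.int32(44), [492, 109, 4, 18], [493.6, 117.2])
top white (np.int3
[... 3936 characters left out ...]
7])
scene white (np.int32(66), [535, 355, 18, 13], [543.4, 361.1])
scene white (np.int32(66), [540, 361, 18, 12], [548.4, 366.4])
scene white (np.int32(227), [345, 365, 23, 32], [355.8, 380.3])
scene white (np.int32(77), [544, 366, 19, 13], [553.4, 372.0])
scene white (np.int32(140), [561, 388, 20, 20], [568.5, 399.8])
scene white (np.int32(2475), [53, 402, 107, 51], [86.2, 423.0])
scene white (np.int32(59), [513, 412, 9, 8], [516.9, 415.5])
scene white (np.int32(353), [584, 420, 39, 37], [601.4, 436.7])
scene white (np.int32(1026), [572, 434, 68, 46], [603.4, 458.4])
scene white (np.int32(125), [280, 442, 16, 38], [287.4, 461.1])
scene white (np.int32(39), [545, 467, 8, 13], [548.3, 473.2])
```

View pics/crop1.png

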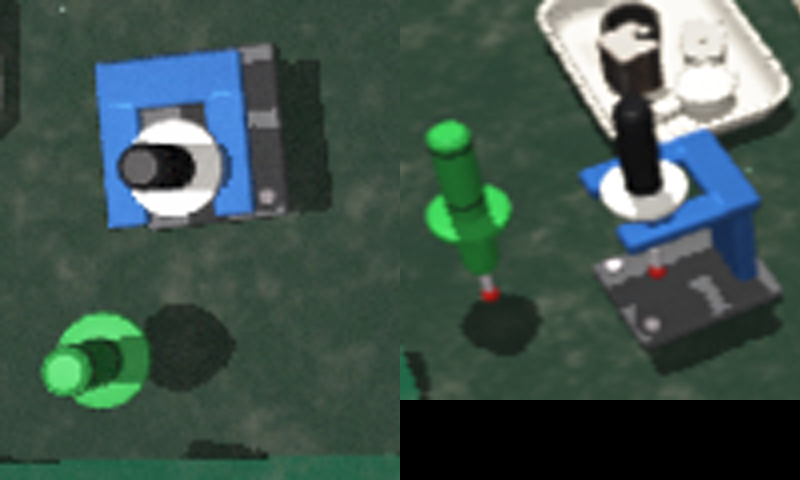

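The crop shows the black probe with a white collar hanging in the blue fork (collar at top 194,272; grip top at 186,272). The fork opens towards -x and is turned slightly. The green look-alike stands about 13 cm nearer the robot. The choice holds, so I compute positions next.

```bash
python3 - <<'E'
from h import *
pt,ps=robot.camera_params("top"),robot.camera_params("scene")
im=cv2.imread("pics/top0.png");g=cv2.cvtColor(im,cv2.COLOR_BGR2GRAY)
c=cv2.HoughCircles(cv2.resize(g[180:285,255:360],None,fx=4,fy=4,interpolation=cv2.INTER_CUBIC),cv2.HOUGH_GRADIENT,1,100,param1=100,param2=15,minRadius=30,maxRadius=42)[0]
L=[]
for u,v,r in c:
    X=onz(pt,u/4+255,v/4+180,.048); L.append(X); print("land",(u/4+255,v/4+180,r/4),X.round(4))
L=np.array(L[:4]); print("plate mid",L.mean(0).round(4)); 
print("dists",[np.linalg.norm(a-b).round(3) for i,a in enumerate(L) for b in L[:i]])
print("collar top z.108",onz(pt,194,272,.107).round(4),"grip top",onz(pt,186.3,271.7,.176).round(4))
print("collar tri",tri(pt,(194,272),ps,(255.5,167)))
print("grip top tri",tri(pt,(186.3,271.7),ps,(195+(635-400)/4,120+98/4)))
print("red",tri(pt,(460.6,257.9),ps,(372.6,359.9)),onz(pt,460.6,257.9,.129)); print("blue",tri(pt,(461.6,214.2),ps,(420.1,342.2)),onz(pt,461.6,214.2,.129))
for q in((97,65),(240,50),(110,228),(250,213)): print("stand corner",onz(pt,150+q[0]/4,230+q[1]/4,.1).round(4))
print("green top",onz(pt,150+66/4,230+370/4,.176).round(3))
for n,u,v in(("bar",271,297),("stone",402,285),("spool",398,168)): print(n,onz(pt,u,v,.015).round(3))
E
```

```text
land (np.float32(335.625), np.float32(249.125), np.float32(8.65)) [ 0.482  -0.0079  0.048 ]
land (np.float32(277.625), np.float32(208.625), np.float32(8.95)) [0.585  0.1333 0.048 ]
land (np.float32(327.125), np.float32(199.625), np.float32(8.675)) [0.6051 0.0105 0.048 ]
land (np.float32(286.375), np.float32(258.375), np.float32(9.8)) [0.4616 0.1134 0.048 ]
plate mid [0.5334 0.0623 0.048 ]
dists [np.float64(0.175), np.float64(0.124), np.float64(0.124), np.float64(0.123), np.float64(0.125), np.float64(0.177)]
collar top z.108 [0.4318 0.3246 0.107 ] grip top [0.4319 0.3236 0.176 ]
collar tri (array([0.43118122, 0.32500994, 0.10602394]), [np.float64(0.0006904096683299885), np.float64(0.0006904096683299097)])
grip top tri (array([0.4328277 , 0.32076745, 0.18519328]), [np.float64(0.0011115527106019944), np.float64(0.0011115527106022392)])
red (array([ 0.45104435, -0.28800308,  0.13121625]), [np.float64(0.0008941165401652314), np.float64(0.0008941165401651132)]) [ 0.45194165 -0.28906766  0.129     ]
blue (array([ 0.55134219, -0.29465292,  0.13062301]), [np.float64(0.0008783965894178816), np.float64(0.0008783965894177721)]) [ 0.55234966 -0.29559399  0.129     ]
stand corner [0.493  0.3725 0.1   ]
stand corner [0.5003 0.2889 0.1   ]
stand corner [0.3978 0.3647 0.1   ]
stand corner [0.4049 0.2833 0.1   ]
green top [0.323 0.366 0.176]
bar [0.367 0.155 0.015]
stone [ 0.39  -0.174  0.015]
spool [ 0.689 -0.174  0.015]
```

Call:
{"method": "jog_arm", "body": {
  "deltas": [0.2,-0.15,0,0,0,0,0.5,-0.33,0,0,0,0,0.8,-0.55,0,0,0,0,0.8,-0.55,0,0,0,0],
  "claw": 1,
  "newtons": 25
}}

```text
time: 0.43
tool_pos: [0.2723, 0.4321, 0.2373]
tool_rot: [-3.14, 0.002, 2.771]
contact_force: [0.7, -0.3, 1.2]
opening: 0.092
```

Call:
{"method": "jog_arm", "body": {
  "deltas": [0.2,-0.15,0,0,0,0,0.5,-0.33,0,0,0,0,0.8,-0.55,0,0,0,0,0.8,-0.55,0,0,0,0]
}}

```text
time: 0.77
tool_pos: [0.3524, 0.3771, 0.2373]
tool_rot: [-3.141, 0.002, 2.77]
contact_force: [0.2, -0.2, 0.3]
opening: 0.0918
```

Call:
{"method": "jog_arm", "body": {
  "deltas": [0.2,-0.15,0,0,0,0,0.5,-0.33,0,0,0,0,0.8,-0.55,0,0,0,0,0.8,-0.55,0,0,0,0,0.8,-0.55,0,0,0,0]
}}

```text
time: 1.18
tool_pos: [0.4289, 0.3243, 0.2371]
tool_rot: [-3.141, -0.001, 2.771]
contact_force: [0.1, 0.5, 0.1]
opening: 0.092
```

```bash
python3 - <<'E'
from h import *
p=robot.camera_params("wrist"); im=robot.read_camera("wrist")
cv2.imwrite("pics/w1.png",im[:,:,::-1]); print((-p["R"].T@p["t"]).round(3),p["R"].round(3).tolist(),p["fx"])
print("expect grip top",proj(p,[.432,.324,.176]),"collar",proj(p,[.432,.324,.108]))
E
```

```text
[0.359 0.351 0.384] [[0.362, 0.932, -0.001], [0.896, -0.348, 0.277], [0.258, -0.101, -0.961]] 357.6770809947426
expect grip top [319.47429681 264.41139148] collar [319.01341484 234.78113098]
```

View pics/w1.png

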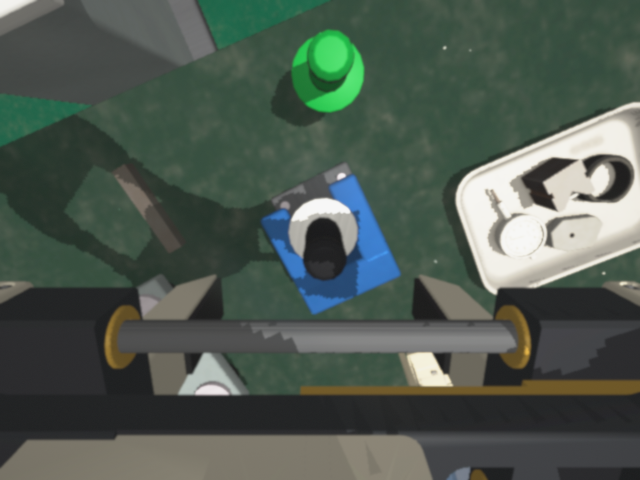

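The wrist view shows the probe collar at (323,228) and the grip top at about (326,258), midway between the open fingers and within about 4 mm of plan. I go down onto it.

Call:
{"method": "jog_arm", "body": {
  "deltas": [0,0.02,-0.2,0,0,0,0,0.02,-0.5,0,0,0,0,0.02,-0.8,0,0,0,0,0.02,-0.97,0,0,0,0,0.02,-0.97,0,0,0]
}}

```text
time: 1.65
tool_pos: [0.4247, 0.327, 0.137]
tool_rot: [-3.136, -0.005, 2.777]
contact_force: [-0.6, 0.8, -0.7]
opening: 0.0916
```

Call:
{"method": "jog_arm", "body": {
  "deltas": [0,0,0,0,0,0,0,0,0,0,0,0,0,0,0,0,0,0,0,0,0,0,0,0,0,0,0,0,0,0],
  "claw": 0,
  "newtons": 25
}}

```text
time: 2.07
tool_pos: [0.4286, 0.3274, 0.1418]
tool_rot: [3.14, 0.001, 2.775]
contact_force: [-0.0, -0.0, 0.4]
opening: 0.0631
```

Call:
{"method": "jog_arm", "body": {
  "deltas": [0,0,0,0,0,0,0,0,0,0,0,0,0,0,0,0,0,0,0,0,0,0,0,0,0,0,0,0,0,0]
}}

```text
time: 2.48
tool_pos: [0.4283, 0.3271, 0.1408]
tool_rot: [3.141, 0.0, 2.775]
contact_force: [0.2, 0.4, -0.3]
opening: 0.0294
```

Call:
{"method": "jog_arm", "body": {
  "deltas": [0,0,0,0,0,0,0,0,0,0,0,0,0,0,0,0,0,0]
}}

```text
time: 2.73
tool_pos: [0.4284, 0.3272, 0.1408]
tool_rot: [3.141, 0.0, 2.775]
contact_force: [0.1, 0.7, -0.3]
opening: 0.0274
```

Call:
{"method": "jog_arm", "body": {
  "deltas": [0,0,0.1,0,0,0,0,0,0.3,0,0,0,0,0,0.6,0,0,0,0,0,0.9,0,0,0,0,0,1.0,0,0,0]
}}

```text
time: 3.15
tool_pos: [0.4295, 0.3278, 0.2455]
tool_rot: [3.136, 0.004, 2.775]
contact_force: [1.4, 0.4, -0.9]
opening: 0.0274
```

Call:
{"method": "jog_arm", "body": {
  "deltas": [0,0,0.2,0,0,0,0,0,0.2,0,0,0,0,0,0.2,0,0,0]
}}

```text
time: 3.4
tool_pos: [0.4283, 0.3271, 0.2607]
tool_rot: [3.141, 0.001, 2.775]
contact_force: [-0.3, -0.4, -1.9]
opening: 0.0274
```

```bash
python3 - <<'E'
from h import *
print(robot.observe()["tool_pos"],robot.observe()["contact_force"])
o=[]
for n,(a,b,c,d) in(("scene",(60,220,180,400)),("top",(220,350,150,330))):
    im=robot.read_camera(n)[:,:,::-1]; cv2.imwrite(f"pics/{n}1.png",im); o.append(cv2.resize(im[a:b,c:d],(400,300*1),interpolation=cv2.INTER_CUBIC))
cv2.imwrite("pics/lift.png",np.hstack(o))
E
```

```text
[0.42830238 0.32713427 0.26071402] [-0.27112738 -0.39469568 -1.87348813]
```

View pics/lift.png

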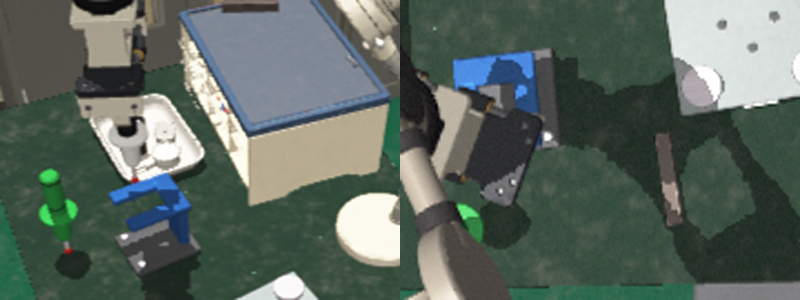

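The probe is lifted and upright, the fork is empty, and the red tip shows at about scene (254,156). I measure the tip's offset from the TCP.

```bash
python3 - <<'E'
from h import *
im=cv2.imread("pics/scene1.png");h=cv2.cvtColor(im,cv2.COLOR_BGR2HSV)[140:175,235:275];m=((h[...,0]<8)|(h[...,0]>172))&(h[...,1]>130)
p=robot.camera_params("scene")
for b in blobs(m,3):
    u,v=b[2][0]+235,b[2][1]+140; print(b,[onz(p,u,v,z).round(4) for z in(.143,.146)])
print(proj(p,[.4283,.3271,.146]))
E
```

```text
(np.int32(7), [17, 15, 4, 2], [18.7, 15.6]) [array([0.4312, 0.3285, 0.143 ]), array([0.4304, 0.3251, 0.146 ])]
[252.66682097 155.35618928]
```

Call:
{"method": "jog_arm", "body": {
  "deltas": [0.03,-0.15,0,0,0,0,0.06,-0.4,0,0,0,0,0.11,-0.71,0,0,0,0,0.11,-0.71,0,0,0,0],
  "claw": 0,
  "newtons": 40
}}

```text
time: 3.83
tool_pos: [0.4392, 0.252, 0.2589]
tool_rot: [-3.137, -0.001, 2.772]
contact_force: [1.1, 1.0, -2.1]
opening: 0.0272
```

Call:
{"method": "jog_arm", "body": {
  "deltas": [0.03,-0.2,0,0,0,0,0.06,-0.4,0,0,0,0,0.11,-0.71,0,0,0,0,0.11,-0.71,0,0,0,0]
}}

```text
time: 4.17
tool_pos: [0.4503, 0.1814, 0.2592]
tool_rot: [-3.138, -0.001, 2.772]
contact_force: [-0.2, 0.5, -2.1]
opening: 0.0271
```

Call:
{"method": "jog_arm", "body": {
  "deltas": [0.03,-0.2,0,0,0,0,0.06,-0.4,-0.2,0,0,0,0.1,-0.72,-0.5,0,0,0,0.1,-0.72,-0.7,0,0,0,0.1,-0.72,-0.7,0,0,0]
}}

```text
time: 4.58
tool_pos: [0.4573, 0.1119, 0.1859]
tool_rot: [-3.137, -0.009, 2.772]
contact_force: [-0.7, -0.6, -2.2]
opening: 0.0271
```

Call:
{"method": "jog_arm", "body": {
  "deltas": [0,0,0,0,0,0,0,0,0,0,0,0,0,0,0,0,0,0,0,0,0,0,0,0]
}}

```text
time: 4.92
tool_pos: [0.4608, 0.114, 0.1919]
tool_rot: [3.14, 0.002, 2.776]
contact_force: [0.3, -0.6, -1.0]
opening: 0.0275
```

```bash
python3 - <<'E'
from h import *
s=robot.observe();print(s["tool_pos"],s["contact_force"])
p=robot.camera_params("scene")
im=robot.read_camera("scene")[:,:,::-1];cv2.imwrite("pics/s2.png",im)
e=proj(p,s["tool_pos"]-[0,0,.114]);print(e)
x,y=e.astype(int)-25
h=cv2.cvtColor(np.ascontiguousarray(im),cv2.COLOR_BGR2HSV)[y:y+50,x:x+50];m=((h[...,0]<8)|(h[...,0]>172))&(h[...,1]>130)
for b in blobs(m,4):
    u,v=b[2][0]+x,b[2][1]+y; print(b[0],u,v,onz(p,u,v,s["tool_pos"][2]-.115).round(4))
cv2.imwrite("pics/c2.png",cv2.resize(im[170:290,260:400],(700,600),interpolation=cv2.INTER_CUBIC))
E
```

```text
[0.46083926 0.11395292 0.19189565] [ 0.27174268 -0.57216402 -1.03726018]
[296.61456176 225.43836995]
9 297.4 225.9 [0.4623 0.1126 0.0769]
```

View pics/c2.png

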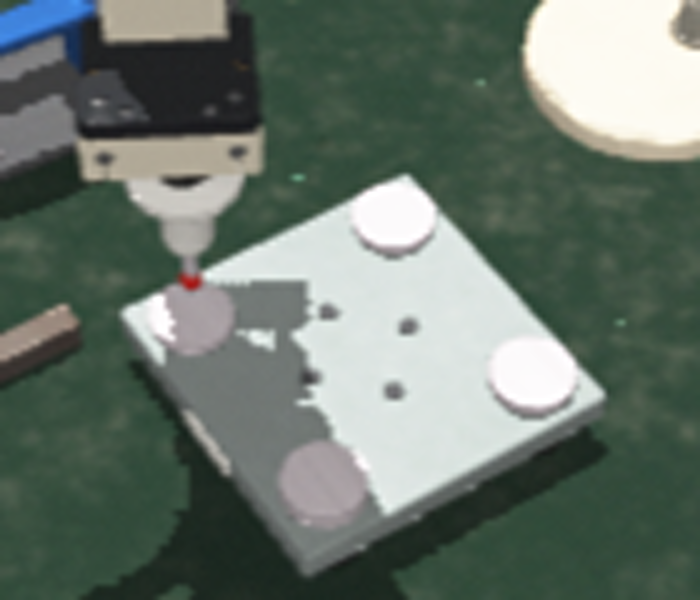

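Picture 6 shows the tip just above the near-left land, measured at (0.462, 0.113) against the land at (0.462, 0.113). I touch down gently to TCP z about 0.162 and read the force.

Call:
{"method": "jog_arm", "body": {
  "deltas": [0,0,-0.1,0,0,0,0,0,-0.17,0,0,0,0,0,-0.23,0,0,0,0,0,-0.27,0,0,0,0,0,-0.29,0,0,0]
}}

```text
time: 5.38
tool_pos: [0.4603, 0.1132, 0.1614]
tool_rot: [3.141, -0.0, 2.775]
contact_force: [-1.0, 0.3, 1.4]
opening: 0.0273
```

Call:
{"method": "jog_arm", "body": {
  "deltas": [0,0,0,0,0,0,0,0,0,0,0,0,0,0,0,0,0,0,0,0,0,0,0,0]
}}

```text
time: 5.72
tool_pos: [0.4603, 0.1132, 0.1621]
tool_rot: [3.141, 0.0, 2.775]
contact_force: [-1.2, 1.8, 0.1]
opening: 0.0269
```

Call:
{"method": "jog_arm", "body": {
  "deltas": [0,0,0,0,0,0]
}}

```text
time: 5.8
tool_pos: [0.4603, 0.1132, 0.162]
tool_rot: [3.141, 0.0, 2.775]
contact_force: [0.2, 0.3, 0.8]
opening: 0.0271
```

Call:
{"method": "jog_arm", "body": {
  "deltas": [0,0,0,0,0,0]
}}

```text
time: 5.88
tool_pos: [0.4603, 0.1131, 0.1619]
tool_rot: [3.141, 0.0, 2.775]
contact_force: [-0.5, 1.1, 0.7]
opening: 0.0273
```

Call:
{"method": "jog_arm", "body": {
  "deltas": [0,0,0,0,0,0]
}}

```text
time: 5.97
tool_pos: [0.4603, 0.1132, 0.1618]
tool_rot: [3.141, 0.0, 2.775]
contact_force: [0.0, 0.6, 0.7]
opening: 0.0273
```

Call:
{"method": "jog_arm", "body": {
  "deltas": [0,0,0,0,0,0]
}}

```text
time: 6.05
tool_pos: [0.4603, 0.1132, 0.1618]
tool_rot: [3.141, 0.0, 2.775]
contact_force: [-0.9, 1.4, 0.4]
opening: 0.0272
```

Call:
{"method": "jog_arm", "body": {
  "deltas": [0,0,0,0,0,0]
}}

```text
time: 6.13
tool_pos: [0.4603, 0.1131, 0.1618]
tool_rot: [3.141, 0.0, 2.775]
contact_force: [-0.6, 0.9, -0.4]
opening: 0.0273
```

```bash
python3 - <<'E'
from h import *
# force averaged over readings, each camera call advancing 0.05 s
F=[]
for i in range(6): robot.read_camera("top"); F.append(robot.observe()["contact_force"])
print(np.mean(F,0),np.std(F,0),robot.observe()["tool_pos"],robot.observe()["time"])
E
```

```text
[-0.16947958  0.83266062  0.94476855] [0.49156624 0.38786622 0.42819868] [0.46032958 0.11314602 0.16177991] 6.4333
```

Near left reads Fz about +0.8 N against about -2 N hanging, so the contact is about 2.8 N. On to far left.

Call:
{"method": "jog_arm", "body": {
  "deltas": [0,0,0.1,0,0,0,0,0,0.3,0,0,0,0.2,0.03,0.3,0,0,0,0.45,0.07,0.3,0,0,0,0.7,0.11,0.3,0,0,0]
}}

```text
time: 6.85
tool_pos: [0.531, 0.124, 0.1921]
tool_rot: [-3.141, 0.001, 2.775]
contact_force: [-0.4, -0.5, -1.2]
opening: 0.0269
```

Call:
{"method": "jog_arm", "body": {
  "deltas": [0.25,0.04,0,0,0,0,0.45,0.07,0,0,0,0,0.53,0.09,0,0,0,0,0.53,0.09,0,0,0,0,0.53,0.09,0,0,0,0]
}}

```text
time: 7.27
tool_pos: [0.5828, 0.1329, 0.1908]
tool_rot: [-3.14, -0.002, 2.775]
contact_force: [-0.4, -0.6, -2.7]
opening: 0.0273
```

Call:
{"method": "jog_arm", "body": {
  "deltas": [0,0,-0.1,0,0,0,0,0,-0.18,0,0,0,0,0,-0.24,0,0,0,0,0,-0.28,0,0,0,0,0,-0.3,0,0,0]
}}

```text
time: 7.68
tool_pos: [0.5825, 0.133, 0.161]
tool_rot: [-3.141, -0.001, 2.775]
contact_force: [-1.7, -0.5, 1.2]
opening: 0.0275
```

Call:
{"method": "jog_arm", "body": {
  "deltas": [0,0,0,0,0,0,0,0,0,0,0,0,0,0,0,0,0,0,0,0,0,0,0,0]
}}

```text
time: 8.02
tool_pos: [0.5834, 0.1331, 0.1622]
tool_rot: [3.141, 0.001, 2.775]
contact_force: [-1.6, -0.4, 1.1]
opening: 0.0271
```

```bash
cat > f.py <<'E'
from h import *
F=[]
for i in range(12): robot.read_camera("top"); F.append(robot.observe()["contact_force"])
s=robot.observe();print(np.mean(F,0),np.std(F,0),s["tool_pos"],s["time"])
p=robot.camera_params("scene");im=np.ascontiguousarray(robot.read_camera("scene")[:,:,::-1]);e=proj(p,s["tool_pos"]-[0,0,.11]);print("tip expected px",e)
x,y=e.astype(int)-20
h=cv2.cvtColor(im,cv2.COLOR_BGR2HSV)[y:y+40,x:x+40];m=((h[...,0]<8)|(h[...,0]>172))&(h[...,1]>130)
for b in blobs(m,3): print(b[0],b[2][0]+x,b[2][1]+y,onz(p,b[2][0]+x,b[2][1]+y,.054).round(4))
E
python3 f.py
```

```text
[-1.32335797 -0.05932314  0.63673897] [0.52492254 0.37593586 0.47553273] [0.58332822 0.1331093  0.16177256] 8.6167
tip expected px [337.35406125 211.92917874]
7 338.3 212.4 [0.5839 0.1289 0.054 ]
```

Far left gives +0.64 N, about the same as near left. On to far right.

Call:
{"method": "jog_arm", "body": {
  "deltas": [0,0,0.1,0,0,0,0,0,0.3,0,0,0,0.03,-0.2,0.3,0,0,0,0.07,-0.45,0.3,0,0,0,0.11,-0.7,0.3,0,0,0]
}}

```text
time: 9.08
tool_pos: [0.5947, 0.0628, 0.1928]
tool_rot: [3.141, 0.002, 2.776]
contact_force: [-0.5, -1.0, -1.6]
opening: 0.0272
```

Call:
{"method": "jog_arm", "body": {
  "deltas": [0.04,-0.25,0,0,0,0,0.07,-0.45,0,0,0,0,0.09,-0.53,0,0,0,0,0.09,-0.53,0,0,0,0,0.09,-0.53,0,0,0,0]
}}

```text
time: 9.5
tool_pos: [0.6033, 0.0104, 0.1919]
tool_rot: [3.141, -0.0, 2.774]
contact_force: [-0.1, 0.8, -1.8]
opening: 0.0272
```

Call:
{"method": "jog_arm", "body": {
  "deltas": [0,0,-0.1,0,0,0,0,0,-0.18,0,0,0,0,0,-0.24,0,0,0,0,0,-0.28,0,0,0,0,0,-0.3,0,0,0]
}}

```text
time: 9.92
tool_pos: [0.6028, 0.011, 0.1608]
tool_rot: [3.141, -0.002, 2.776]
contact_force: [-1.6, 1.2, 1.3]
opening: 0.0272
```

Call:
{"method": "jog_arm", "body": {
  "deltas": [0,0,0,0,0,0,0,0,0,0,0,0,0,0,0,0,0,0,0,0,0,0,0,0]
}}

```text
time: 10.25
tool_pos: [0.6034, 0.0101, 0.1622]
tool_rot: [3.141, 0.001, 2.775]
contact_force: [0.2, 0.7, 0.6]
opening: 0.0269
```

```bash
python3 f.py
```

```text
[-0.74597401  1.05943175  0.51788456] [0.50320361 0.37071365 0.40839962] [0.6033266  0.01010608 0.16177107] 10.85
tip expected px [366.13733487 243.32662463]
7 367.3 243.4 [0.6049 0.0073 0.054 ]
```

Far right gives +0.52 N. Near right comes next, with a shift of (-0.123, -0.018).

Call:
{"method": "jog_arm", "body": {
  "deltas": [0,0,0.1,0,0,0,0,0,0.3,0,0,0,-0.2,-0.03,0.3,0,0,0,-0.45,-0.07,0.3,0,0,0,-0.7,-0.11,0.3,0,0,0]
}}

```text
time: 11.32
tool_pos: [0.5328, -0.0014, 0.1922]
tool_rot: [-3.141, 0.001, 2.775]
contact_force: [-0.0, 0.0, -2.2]
opening: 0.0274
```

Call:
{"method": "jog_arm", "body": {
  "deltas": [-0.25,-0.04,0,0,0,0,-0.45,-0.06,0,0,0,0,-0.53,-0.07,0,0,0,0,-0.53,-0.07,0,0,0,0,-0.53,-0.07,0,0,0,0]
}}

```text
time: 11.73
tool_pos: [0.4813, -0.0082, 0.1924]
tool_rot: [3.141, 0.002, 2.774]
contact_force: [0.5, 0.3, -1.8]
opening: 0.0274
```

Call:
{"method": "jog_arm", "body": {
  "deltas": [0,0,-0.1,0,0,0,0,0,-0.18,0,0,0,0,0,-0.24,0,0,0,0,0,-0.28,0,0,0,0,0,-0.3,0,0,0]
}}

```text
time: 12.15
tool_pos: [0.4811, -0.0079, 0.1614]
tool_rot: [3.141, 0.001, 2.775]
contact_force: [1.0, -0.3, 2.1]
opening: 0.0269
```

Call:
{"method": "jog_arm", "body": {
  "deltas": [0,0,0,0,0,0,0,0,0,0,0,0,0,0,0,0,0,0,0,0,0,0,0,0]
}}

```text
time: 12.48
tool_pos: [0.4808, -0.0079, 0.1623]
tool_rot: [3.141, 0.002, 2.775]
contact_force: [2.4, 0.4, 2.0]
opening: 0.0269
```

```bash
python3 f.py
```

```text
[2.45122881 0.23008167 2.23283183] [0.56435647 0.57461952 0.43550986] [ 0.48040938 -0.00793981  0.16178417] 13.0833
tip expected px [324.23540725 265.67701905]
9 325.3 265.1 [ 0.4828 -0.0088  0.054 ]
```

Near right gives +2.23 N against +0.5 to +0.9 N at the other three. That is about +1.6 N, or 4 mm, so **near right is the high land** and the red lever goes to the right (-y). First the probe goes back to its fork: total shift (-0.52, +3.35, +0.99), then down 1.2.

Call:
{"method": "jog_arm", "body": {
  "deltas": [0,0,0.15,0,0,0,0,0,0.45,0,0,0,0,0.1,0.75,0,0,0,-0.05,0.3,0.99,0,0,0,-0.1,0.65,0.99,0,0,0]
}}

```text
time: 13.55
tool_pos: [0.4712, 0.0557, 0.2643]
tool_rot: [3.142, 0.005, 2.771]
contact_force: [2.2, 0.6, -1.8]
opening: 0.0273
```

Call:
{"method": "jog_arm", "body": {
  "deltas": [-0.05,0.35,0,0,0,0,-0.1,0.7,0,0,0,0,-0.15,0.9,0,0,0,0]
}}

```text
time: 13.8
tool_pos: [0.453, 0.1495, 0.2597]
tool_rot: [-3.14, -0.004, 2.776]
contact_force: [0.4, -0.7, -0.9]
opening: 0.0267
```

Call:
{"method": "jog_arm", "body": {
  "deltas": [-0.05,0.35,0,0,0,0,-0.1,0.7,0,0,0,0,-0.15,0.9,0,0,0,0]
}}

```text
time: 14.05
tool_pos: [0.4382, 0.2393, 0.2594]
tool_rot: [-3.139, -0.004, 2.776]
contact_force: [0.4, -0.4, -1.0]
opening: 0.0274
```

Call:
{"method": "jog_arm", "body": {
  "deltas": [-0.04,0.3,0,0,0,0,-0.08,0.6,0,0,0,0,-0.12,0.85,0,0,0,0,-0.12,0.9,0,0,0,0,-0.12,0.9,0,0,0,0]
}}

```text
time: 14.47
tool_pos: [0.4268, 0.3278, 0.2592]
tool_rot: [-3.138, -0.003, 2.778]
contact_force: [-0.6, -0.5, -2.0]
opening: 0.0271
```

Call:
{"method": "jog_arm", "body": {
  "deltas": [0,0,0,0,0,0,0,0,0,0,0,0,0,0,0,0,0,0,0,0,0,0,0,0]
}}

```text
time: 14.8
tool_pos: [0.4285, 0.3261, 0.2608]
tool_rot: [-3.141, -0.0, 2.773]
contact_force: [-0.1, 0.2, -2.2]
opening: 0.0274
```

```bash
python3 - <<'E'
from h import *
s=robot.observe();print(s["tool_pos"],s["tool_rot"],s["contact_force"])
p=robot.camera_params("scene");im=np.ascontiguousarray(robot.read_camera("scene")[:,:,::-1]);cv2.imwrite("pics/s3.png",im)
h=cv2.cvtColor(im,cv2.COLOR_BGR2HSV)[140:175,235:275];m=((h[...,0]<8)|(h[...,0]>172))&(h[...,1]>130)
for b in blobs(m,3): print(b[2][0]+235,b[2][1]+140,onz(p,b[2][0]+235,b[2][1]+140,.146).round(4))
E
```

```text
[0.4284807  0.3260645  0.26078626] [-3.14125995e+00 -7.03695167e-05  2.77335918e+00] [-0.0588627   0.24840958 -2.21713848]
253.7 155.9 [0.4301 0.324  0.146 ]
```

The tip is at (0.430, 0.324), as it was after the first lift. I lower it and release.

Call:
{"method": "jog_arm", "body": {
  "deltas": [0,0,-0.1,0,0,0,0,0,-0.3,0,0,0,0,0,-0.55,0,0,0,0,0,-0.75,0,0,0,0,0,-0.9,0,0,0]
}}

```text
time: 15.27
tool_pos: [0.4274, 0.3263, 0.1683]
tool_rot: [-3.14, -0.002, 2.774]
contact_force: [-1.1, -0.5, -1.9]
opening: 0.0269
```

Call:
{"method": "jog_arm", "body": {
  "deltas": [0,0,-0.1,0,0,0,0,0,-0.18,0,0,0,0,0,-0.24,0,0,0,0,0,-0.28,0,0,0,0,0,-0.3,0,0,0]
}}

```text
time: 15.68
tool_pos: [0.4285, 0.3272, 0.1407]
tool_rot: [3.141, 0.0, 2.775]
contact_force: [-2.2, -1.0, 15.2]
opening: 0.0276
```

Call:
{"method": "jog_arm", "body": {
  "deltas": [0,0,0,0,0,0,0,0,0,0,0,0,0,0,0,0,0,0,0,0,0,0,0,0]
}}

```text
time: 16.02
tool_pos: [0.4284, 0.3272, 0.1411]
tool_rot: [3.141, 0.0, 2.775]
contact_force: [0.5, 0.8, -1.5]
opening: 0.0276
```

Call:
{"method": "jog_arm", "body": {
  "deltas": [0,0,0,0,0,0,0,0,0,0,0,0,0,0,0,0,0,0,0,0,0,0,0,0,0,0,0,0,0,0],
  "claw": 1
}}

```text
time: 16.43
tool_pos: [0.4284, 0.3271, 0.1409]
tool_rot: [3.141, 0.0, 2.775]
contact_force: [0.1, -0.4, 0.3]
opening: 0.0561
```

Call:
{"method": "jog_arm", "body": {
  "deltas": [0,0,0,0,0,0,0,0,0,0,0,0,0,0,0,0,0,0,0,0,0,0,0,0,0,0,0,0,0,0]
}}

```text
time: 16.85
tool_pos: [0.4283, 0.3271, 0.1407]
tool_rot: [3.142, 0.0, 2.775]
contact_force: [-0.1, -0.9, -0.7]
opening: 0.0889
```

Call:
{"method": "jog_arm", "body": {
  "deltas": [0,0,0.15,0,0,0,0,0,0.4,0,0,0,0,0,0.7,0,0,0,0,0,1.0,0,0,0,0,0,1.0,0,0,0]
}}

```text
time: 17.27
tool_pos: [0.4305, 0.3284, 0.2468]
tool_rot: [3.133, 0.007, 2.775]
contact_force: [0.6, 0.0, 0.1]
opening: 0.0921
```

Call:
{"method": "jog_arm", "body": {
  "deltas": [0,-0.2,0,0,0,0,0.1,-0.5,0,0,0,0,0.1,-0.9,0,0,0,0,0.1,-1.0,0,0,0,0]
}}

```text
time: 17.6
tool_pos: [0.438, 0.2234, 0.2403]
tool_rot: [-3.139, 0.0, 2.773]
contact_force: [0.2, 0.2, -0.1]
opening: 0.092
```

Call:
{"method": "jog_arm", "body": {
  "deltas": [0,-0.4,0,0,0,0,0,-0.8,0,0,0,0,0,-1.0,0,0,0,0],
  "claw": 0
}}

```text
time: 17.85
tool_pos: [0.4378, 0.1243, 0.2405]
tool_rot: [-3.14, -0.0, 2.774]
contact_force: [0.3, -0.4, 0.2]
opening: 0.0763
```

```bash
python3 - <<'E'
from h import *
o=[]
for n,(a,b,c,d) in(("scene",(120,220,195,305)),("top",(230,350,150,282))):
    im=robot.read_camera(n)[:,:,::-1]; cv2.imwrite(f"pics/{n}4.png",im); o.append(cv2.resize(im[a:b,c:d],(400,364),interpolation=cv2.INTER_CUBIC))
cv2.imwrite("pics/hang.png",np.hstack(o)); print(robot.observe()["tool_pos"])
E
```

```text
[0.43822125 0.12462303 0.24066585]
```

View pics/hang.png

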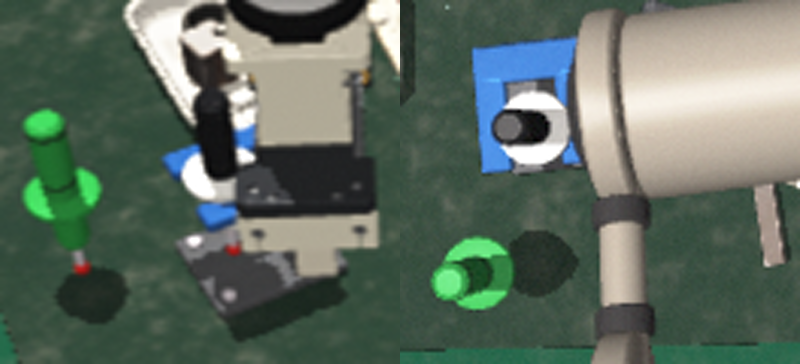

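The probe hangs upright in its fork and is released, with the collar on the prongs at crop (535,128). Now to the +y side of the red knob, with fingers shut and turned square to the valve.

Call:
{"method": "jog_arm", "body": {
  "deltas": [0,-0.3,0,0,0,0.06,0.05,-0.65,0,0,0,0.13,0.1,-1.0,0,0,0,0.19,0.1,-1.0,0,0,0,0.19]
}}

```text
time: 18.28
tool_pos: [0.4493, 0.0232, 0.2407]
tool_rot: [-3.14, 0.001, 3.077]
contact_force: [1.2, 0.4, 0.4]
opening: 0.0421
```

Call:
{"method": "jog_arm", "body": {
  "deltas": [0,-0.4,0,0,0,0,0,-0.8,0,0,0,0,0,-1.0,0,0,0,0]
}}

```text
time: 18.53
tool_pos: [0.4486, -0.0748, 0.2406]
tool_rot: [-3.141, 0.0, 3.072]
contact_force: [0.4, 0.4, -0.5]
opening: 0.0221
```

Call:
{"method": "jog_arm", "body": {
  "deltas": [0,-0.4,0,0,0,0,0,-0.8,0,0,0,0,0,-1.0,0,0,0,0,0,-1.0,0,0,0,0]
}}

```text
time: 18.87
tool_pos: [0.4488, -0.1757, 0.2403]
tool_rot: [-3.141, 0.0, 3.069]
contact_force: [-0.1, 0.1, -0.1]
opening: 0.0007
```

Call:
{"method": "jog_arm", "body": {
  "deltas": [0,-0.3,-0.1,0,0,0,0,-0.45,-0.3,0,0,0,0,-0.45,-0.3,0,0,0,0,-0.45,-0.3,0,0,0]
}}

```text
time: 19.2
tool_pos: [0.4481, -0.2165, 0.2098]
tool_rot: [3.139, -0.002, 3.072]
contact_force: [-0.3, -0.2, 0.0]
opening: 0.0004
```

```bash
python3 - <<'E'
from h import *
s=robot.observe();print(s["tool_pos"],s["tool_rot"],s["opening"])
o=[]
for n,(a,b,c,d) in(("scene",(260,410,300,450)),("top",(170,320,380,530))):
    im=robot.read_camera(n)[:,:,::-1]; cv2.imwrite(f"pics/{n}5.png",im); o.append(cv2.resize(im[a:b,c:d],(400,400),interpolation=cv2.INTER_CUBIC))
cv2.imwrite("pics/lev.png",np.hstack(o))
E
```

```text
[ 0.44813826 -0.21647467  0.20982713] [ 3.13925278e+00 -2.29819788e-03  3.07222832e+00] 0.0004306975360574695
```

View pics/lev.png

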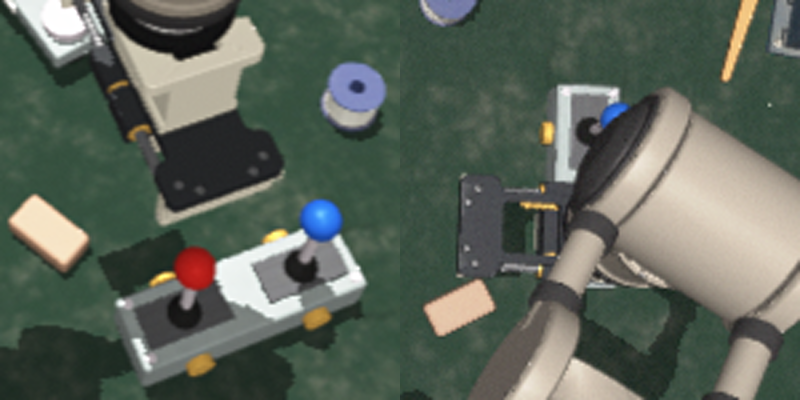

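Picture 8 (two crops) shows the gripper left of the upright red knob at crop (195,268), with the blue knob clear beyond it at (320,220). I go down and push to the right.

Call:
{"method": "jog_arm", "body": {
  "deltas": [0.02,0,-0.2,0,0,0,0.03,0,-0.5,0,0,0,0.03,0,-0.75,0,0,0,0.03,0,-0.85,0,0,0,0.03,0,-0.85,0,0,0]
}}

```text
time: 19.72
tool_pos: [0.4507, -0.2162, 0.1245]
tool_rot: [3.139, -0.003, 3.074]
contact_force: [-0.7, 0.8, -0.1]
opening: 0.0002
```

Call:
{"method": "jog_arm", "body": {
  "deltas": [0,-0.1,0,0,0,0,0,-0.22,0,0,0,0,0,-0.35,0,0,0,0,0,-0.5,0,0,0,0,0,-0.6,0,0,0,0]
}}

```text
time: 20.13
tool_pos: [0.4514, -0.2803, 0.1267]
tool_rot: [-3.141, 0.001, 3.072]
contact_force: [-1.1, 2.4, 1.7]
opening: -0.0
```

Call:
{"method": "jog_arm", "body": {
  "deltas": [0,0,0,0,0,0,0,0,0,0,0,0,0,0,0,0,0,0]
}}

```text
time: 20.38
tool_pos: [0.4512, -0.2778, 0.1258]
tool_rot: [3.141, 0.0, 3.073]
contact_force: [1.2, 1.6, 2.4]
opening: 0.0007
```

```bash
cat > l.py <<'E'
from h import *
p=robot.camera_params("scene");F=[]
for i in range(4): im=np.ascontiguousarray(robot.read_camera("scene")[:,:,::-1]); F.append(robot.observe()["contact_force"])
cv2.imwrite("pics/l.png",im);s=robot.observe();print(s["time"],s["tool_pos"],np.mean(F,0))
h=cv2.cvtColor(im,cv2.COLOR_BGR2HSV);H,S,V=h[...,0],h[...,1],h[...,2]
m=((H<6)|(H>174))&(S>180)&(V>80);m[:320]=0
for b in blobs(m,25): print("red",b)
for th in(0,-.2,-.33,-.42,-.5): print(th,proj(p,np.array([.451,-.288,.131])+[.066*85e-3*np.sin(th),85e-3*np.sin(th),-85e-3*(1-np.cos(th))]).round(1))
E
python3 l.py
```

```text
20.5833 [ 0.45128398 -0.27737505  0.12577863] [0.15010113 1.77492512 2.09144852]
0 [373.  359.9]
-0.2 [376.8 368.5]
-0.33 [379.1 374.3]
-0.42 [380.6 378.5]
-0.5 [381.9 382.1]
```

Call:
{"method": "jog_arm", "body": {
  "deltas": [0,-0.06,0,0,0,0,0,-0.12,0,0,0,0,0,-0.17,0,0,0,0,0,-0.17,0,0,0,0,0,-0.17,0,0,0,0]
}}

```text
time: 21.0
tool_pos: [0.4511, -0.2952, 0.1255]
tool_rot: [3.141, -0.0, 3.073]
contact_force: [0.1, 3.0, -0.5]
opening: 0.0002
```

```bash
python3 l.py | head -3; python3 - <<'E'
import cv2
cv2.imwrite("pics/lc.png",cv2.resize(cv2.imread("pics/l.png")[300:420,310:450],(700,600),interpolation=cv2.INTER_CUBIC))
E
```

```text
21.2 [ 0.45118384 -0.29470241  0.12569906] [-0.10592636  3.27667567 -0.00734732]
0 [373.  359.9]
-0.2 [376.8 368.5]
```

View pics/lc.png

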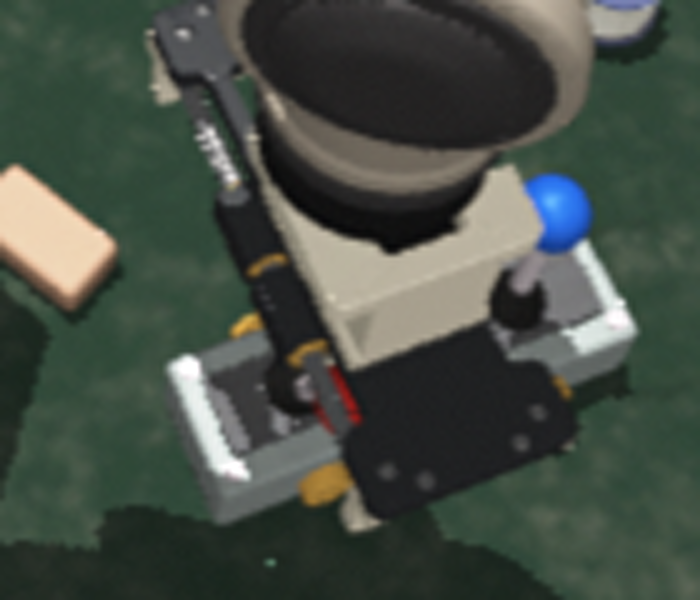

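Picture 9 shows the red knob behind the gripper at about (378,380), leaning right near the place expected for -0.42 rad. The 3.3 N side force gives about 0.40 rad. The blue lever stands upright. I hold.

Call:
{"method": "jog_arm", "body": {
  "deltas": [0,-0.01,0,0,0,0,0,-0.01,0,0,0,0,0,-0.01,0,0,0,0,0,-0.01,0,0,0,0,0,-0.01,0,0,0,0]
}}

```text
time: 21.62
tool_pos: [0.4512, -0.2958, 0.1257]
tool_rot: [3.141, -0.0, 3.073]
contact_force: [-0.3, 3.7, -0.4]
opening: 0.0002
```

Call:
{"method": "jog_arm", "body": {
  "deltas": [0,0,0,0,0,0,0,0,0,0,0,0,0,0,0,0,0,0,0,0,0,0,0,0,0,0,0,0,0,0]
}}

```text
time: 22.03
tool_pos: [0.4513, -0.2959, 0.1258]
tool_rot: [3.141, 0.0, 3.073]
contact_force: [-0.3, 3.5, -1.3]
opening: 0.0003
```

Call:
{"method": "jog_arm", "body": {
  "deltas": [0,0,0,0,0,0,0,0,0,0,0,0,0,0,0,0,0,0,0,0,0,0,0,0,0,0,0,0,0,0]
}}

```text
time: 22.45
tool_pos: [0.4513, -0.2959, 0.1257]
tool_rot: [3.141, 0.0, 3.073]
contact_force: [-0.3, 3.3, 0.1]
opening: 0.0003
```

Call:
{"method": "jog_arm", "body": {
  "deltas": [0,0,0,0,0,0,0,0,0,0,0,0,0,0,0,0,0,0,0,0,0,0,0,0,0,0,0,0,0,0]
}}

```text
time: 22.87
tool_pos: [0.4513, -0.2959, 0.1258]
tool_rot: [3.142, 0.0, 3.073]
contact_force: [-0.1, 4.5, 0.3]
opening: 0.0006
```

Call:
{"method": "jog_arm", "body": {
  "deltas": [0,0.1,0,0,0,0,0,0.2,0,0,0,0,0,0.32,0,0,0,0,0,0.45,0,0,0,0,0,0.6,0,0,0,0]
}}

```text
time: 23.28
tool_pos: [0.4513, -0.2347, 0.1259]
tool_rot: [-3.141, 0.001, 3.073]
contact_force: [0.6, 0.2, -0.2]
opening: 0.0005
```

Call:
{"method": "jog_arm", "body": {
  "deltas": [0,0.3,0,0,0,0,0,0.3,0.3,0,0,0,0,0.3,0.7,0,0,0,0,0.3,1.0,0,0,0,0,0.3,1.0,0,0,0]
}}

```text
time: 23.7
tool_pos: [0.4538, -0.2061, 0.2319]
tool_rot: [-3.136, 0.01, 3.075]
contact_force: [0.6, 0.3, 0.4]
opening: 0.0005
```

Call:
{"method": "jog_arm", "body": {
  "deltas": [0,0.4,0,0,0,0,0,0.8,0,0,0,0,0,1.0,0,0,0,0,0,1.0,0,0,0,0,0,1.0,0,0,0,0]
}}

```text
time: 24.12
tool_pos: [0.4511, -0.1044, 0.2256]
tool_rot: [-3.141, 0.0, 3.076]
contact_force: [0.3, -0.1, -0.3]
opening: 0.0007
```

```bash
python3 l.py | head -4; python3 - <<'E'
from h import *
im=cv2.imread("pics/l.png"); cv2.imwrite("pics/fin.png",im)
h=cv2.cvtColor(im,cv2.COLOR_BGR2HSV);H,S,V=h[...,0],h[...,1],h[...,2]
m=(H>105)&(H<120)&(S>190)&(V>90)
print([b for b in blobs(m,40)])
E
```

```text
24.3167 [ 0.45128489 -0.10667218  0.22554243] [-0.20088501  0.09308994 -0.22329365]
red (np.int32(187), [365, 353, 15, 16], [372.6, 360.1])
0 [373.  359.9]
-0.2 [376.8 368.5]
[(np.int32(160), [413, 335, 15, 15], [420.2, 342.2])]
```

View pics/fin.png

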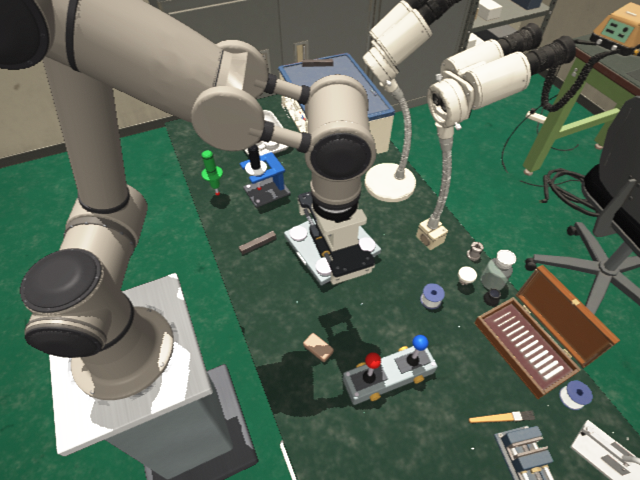

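Picture 10 shows the levers upright (red 372.6,360.1; blue 420.2,342.2, as at the start). The probe hangs in its fork at (255,160), and the bar, block and spool are unmoved. The arm is clear of everything.

```bash
python3 -c "
from cell import robot
print(robot.hand_in(), robot.observe()['time'])"
```

```text
the job is handed in; nothing more can be done
the job is handed in; nothing more can be done
```

The job is handed in, finished at about 24 s of the 72 s allowed; no verdict is reported.

- **Touching the lands:** I took the black probe from the blue fork and touched the lands in order, all at the same tool height. The averaged vertical force was +0.9 N near left, +0.6 N far left, +0.5 N far right and +2.2 N near right. The extra 1.6 N or so is about 4 mm on the probe's spring, so near right is the high land.
- **Returning the probe:** I hung it back in its fork and released it. There was a brief 15 N reading at the wrist as the collar seated on the prongs.
- **Bleeding the air foot:** I pushed the red near lever right and held it for nearly 2 s. The 3.3–3.7 N side force gives about 0.40–0.45 rad. The camera only partly saw the knob during the push, but its position agreed with about 0.42 rad.

In the last picture both knobs were within 0.2 pixel of their starting positions. By eye, the probe hung upright in its fork, and the bar, block and spool looked unmoved. The arm was touching nothing. No check failed or disagreed.

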